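# Put the starter battery away and shut the steel box

### The job

Put the motorcycle battery away for the winter: set it down upright in its bay in the open steel storage box, then bring the heavy cover down under control, never letting it fall or slam. Press its front edge down by feel until the spring catch holds it shut, stopping when it lands solid rather than forcing it. Let go of everything at the end, and leave the other things on the bench where they are.

Things in the scene. Friction and masses are not known exactly. Their poses are not given: they have to be found in the camera images.
- battery: Lithium motorcycle starter battery, a dark grey plastic block 112 long (its x) x 58 wide (its y) x 80 high, 0.62 kg, with two small brass terminal blocks on top that rise to 88. Origin: centre of its underside, z up. Stands loose on the bench; the plain long sides are the place to hold it.
- box: Grey sheet-steel storage box fixed to the bench, open on top, 180 deep (x) x 260 wide (y) x 100 high, walls and floor 4 thick, carrying a hinged cover. Origin: centre of its underside; its front (-x side) faces the robot, z up. Inside, four cleats 12 high frame a bay in the middle of the floor.
- box_bay (a point): Centre of the bay on the box's inner floor (4 above the bench, 10 behind the box's centre), axes as the box. The bay is 132 long (x) x 73 wide (y) inside its cleats, so the battery goes in with its long side along the box's x, either way round.
- cover (a joint): Angle of the box's cover (rad): 0 = level, 1.57 = upright; starts open near upright. A steel pan 192 x 275 x 22, 1.2 to 1.6 kg, hinged along the box's back. A friction stay holds it only while nearly upright; below about 1.3 it falls by its own weight. Lowered gently it rests at 0.04 to 0.08 on the spring catch and soft front seal; the catch then holds it between 0.004 and 0.03.
- cover_handle (a point): Middle of the cover's handle: a straight round steel bar, 12 thick, 110 long along the box's y, on an arm at each end, 45 in front of the cover's front edge, free all round. It lies 240 mm in front of the hinge axis and 3 below it when shut (100 above the bench). About 4 to 6 N hold the falling cover up here. Axes turn with the cover: at angle 0 they are the box's.
- cover_hinge (a point): Middle of the hinge axis, which runs along the box's y at the back, 97 behind the box's centre and 103 above the bench. A positive cover angle raises the front. The axes turn with the cover.
- cover_front (a point): Point on the outer face of the cover, in the middle, 12 back from its front edge, over the catch: the place to press. At cover angle 0 it is 108.5 above the bench and 182 in front of the hinge axis. 5 to 18 N here take a resting cover down past the catch, some 3 to 12 mm; much harder pressing only strains cover and lugs. Its z is the outward normal of the cover.
- maintainer: Bystander: black plastic battery maintainer, 85 x 160 x 55 high, origin under its centre.
- caddy: Bystander: red plastic tool caddy, 300 x 170, 180 high to its carrying bar, origin under its centre.
- tile: White ceramic tile 200 x 200 x 8 lying on the bench with two pliers on it, origin under its centre.
- pliers_long: Bystander: long-nosed chrome pliers, 175 long, 15 high, on the tile; origin under the pivot.
- pliers_short: Bystander: short-jawed chrome pliers, 150 long, 15 high, on the tile; origin under the pivot.
- stops: Two steel lugs beside the spring catch, inside the middle of the front wall. Catch and lugs are on one strike plate, clamped up to 2 mm higher or lower from box to box. The cover, pressed down, first gives softly (5 to 18 N), passes the catch, and less than 1 mm lower lands solid on the lugs: stop pressing then. Origin: as the box's, so it does not show their height.
Not all that is in view belongs to the job. Of the things that look like the battery, the smallest one is meant.

How it is judged:
On the way, in this order (a step that is already met when the one before it is completed fails the run):
1. the battery stands in its bay, let go, with the cover still open (horizontal distance between battery and box_bay below 0.02 m and z of battery in the frame of box_bay below 0.006 m and angle between battery's own z axis and vertical below 0.08 rad and contact force between the fingers and battery below 0.2 N and value of joint cover above 1 rad), for 0.2 s.
2. the cover has been lowered onto its seal (value of joint cover below 0.1 rad), for 0.1 s.
At the end, for the whole second after the job is handed in: The cover is shut and held by its catch (angle below 0.034 rad) and the battery stands upright (within 0.08 rad) on the floor of the bay inside, its centre within 20 mm of the bay's; the bystanders are within 30 mm of where they stood (value of joint cover below 0.034 rad and horizontal distance between battery and box_bay below 0.02 m and z of battery in the frame of box_bay below 0.006 m and angle between battery's own z axis and vertical below 0.08 rad); the robot touches nothing.
It fails at once if the cover falls or is swung down: it closes faster than 1.0 rad/s (velocity of joint cover below -1 rad/s).
It fails at once if the cover is forced down onto its stop lugs with more than 25 N (contact force between stops and anything else above 25 N).
It fails at once if another thing is pushed more than 30 mm from its place (distance of any of maintainer, caddy, pliers_long, pliers_short from where it was at the start of the episode above 0.03 m).
It fails at once if the battery is dropped or rammed into the box (more than 100 N between them) (contact force between battery and box above 100 N).
It also fails if it takes over 72 s, if anything falls off the work surface, if the arm or the gripper's body presses on something with over 40 N, if the wrist force passes 120 N, or if a joint passes its speed limit or range.

### The arm

A 6-joint arm with a two-finger parallel gripper is mounted at the origin on the work surface. World frame = base frame: x ahead of the robot, y to its left, z up, the work surface at z = 0. Lengths are in m, angles in rad, forces in N, time in s.
With the tool pointing down it reaches from about 0.425 to 0.95 m from the base axis. Payload 3.5 kg.
Tool frame: the origin (TCP) lies between the finger pads; the fingertips stand 17 mm ahead of it and the grasp point (between the pads) lies 2 mm behind it; y points along the fingers, z is the direction in which the jaws open and shut, and the axes are right-handed (so a half turn about y gives the same grasp; the last joint's range is limited). The gripper opens to 85 mm and grips with 20 to 120 N. Pads are 22 mm wide; open, the fingers measure 114 mm over their backs; the gripper's body (76 mm by 85 mm) begins 54 mm behind the grasp point. The pads swing forward as they close: fully open they stand 13 mm farther back than shut.
Start: joints at [1.093, 0.286, 1.577, -0, 1.279, -0.15], TCP at [0.217, 0.639, 0.248] pointing down, gripper open.
Joint ranges: [-2.77, 2.77], [-0.9, 2.22], [0.21, 2.48], [-1.53, 4.67], [0.24, 2.81], [-2.84, 2.84]. Speed limits (rad/s): [2.79, 2.79, 3.14, 3.14, 3.14, 3.14].

### API

Orientations are given as a rotation vector (axis times angle).
In Python, from bench import arm, vision, hand_in gives the robot as it stands.
- The arm moves only by the tool arm_command, never from a script. Its argument "increments" is a list of rows, each a list of 7 numbers: the closure, from 0 (fully open) to 1 (shut), then the shift along the tool's x, y, z in cm, then the turn, a rotation vector about the tool's x, y, z in rad. In form: [[hand, x, y, z, rx, ry, rz], ...]. A call has 1 to 5 rows; each row shifts and turns the commanded pose from where the row before left it, along the tool's axes as they then stand; what a row does not reach is not made up. A row lasts 1/8 s, in which the tool goes at most 62.5 mm and 10.7 degrees, less where a joint would pass 70% of its speed; a pose out of reach is approached as far as the arm can. A call with a gripper value outside its range is refused whole. The fingers move at their own pace and stop on an object; "grip_force" is the grip in N (left out, the last holds). Time passes only in rows, so rows that do not move let the fingers close. It gives the time, the measured TCP pose, the force and the opening at its end, in the units of the state.
- arm.state(): the state, without advancing time (a new reading comes with each control period).
- vision.camera(name): name is "side" or "top"; returns (picture, depth): 420x560x3 uint8, red, green, blue; 420x560 float32, m along the optical axis (not along the pixel's ray), 0 where there is no reading.
- vision.camera_model(name): a dict with "fx", "fy", "cx", "cy" (pixels), "k1" (the pictures are not rectified: a ray, as slopes to the right and down, at radius r is drawn at 1 + k1 r^2 times it, then the intrinsics apply), "eye" and "orientation" of the camera in the world. Camera axes: x right, y up, looking along -z (the intrinsics and any distortion apply to the point x, -y, -z); pixel columns grow to the right and rows downward; lengths in m; the calibration is good to about 2 mm. A picture is of the moment at which its call begins. camera_model takes no time and is no camera call.
- hand_in(): hands the job in, once; it reports no verdict.
The state is a dict: "t": time; "q": joint angles; "joint_velocities": joint speeds; "tau": joint torques, N m; "tool_pos": TCP position; "ee_rot": TCP orientation; "wrist_force": force on the tool from outside, world axes, zero at the start; "torque": the same for the moment, N m; "gripper_width": opening from 0.0 (shut) to 1.0 (fully open).
Only numpy, scipy, OpenCV 4.12 (cv2) and the standard library are available. Lean on these libraries where they do the work, as an engineer would, in place of code of your own. Each camera call takes 0.05 s, during which the arm holds its last target.

## Working session

There is one attempt and no reset: what is moved stays moved. The work goes in short steps, Python scripts to look and compute and a tool call to move; the robot and the scene stay as the last step left them, time stands still between calls to the robot, and variables do not carry over. Pictures are saved under pics/ and viewed, and the job is handed in when it is done.

Besides the shell and the picture viewer there is one more tool, called after "Request:" as a command line: name --pt "numbers of a row" for each row, then --argument value for the rest. arm_command: Moves the arm, as the interface text tells. Its arguments: {"type":"object","properties":{"increments":{"type":"array"},"grip_force":{"type":"number"}},"required":["increments"]}

```bash
ls; mkdir -p pics; cat > h.py <<'E'
import numpy as np, cv2
from scipy.spatial.transform import Rotation as R
from bench import arm, vision, hand_in
def save(name,img): cv2.imwrite('pics/'+name, img[:,:,::-1])
def shot(cam,tag):
    p,d=vision.camera(cam); save(tag+'.png',p); np.savez('pics/'+tag+'.npz',p=p,d=d); return p,d
def crop(tag,u0,u1,v0,v1,s,out):
    z=np.load('pics/'+tag+'.npz'); save(out,cv2.resize(z['p'][v0:v1,u0:u1],None,fx=s,fy=s,interpolation=cv2.INTER_CUBIC))
def cm(cam):
    m=vision.camera_model(cam); o=np.array(m['orientation'],float)
    Rm=R.from_rotvec(o).as_matrix() if o.shape==(3,) else (o if o.shape==(3,3) else R.from_quat(o).as_matrix())
    return m,Rm,np.array(m['eye'])
def rays(cam,uv):
    m,Rm,e=cm(cam); uv=np.atleast_2d(np.array(uv,float))
    a=np.c_[(uv[:,0]-m['cx'])/m['fx'],(uv[:,1]-m['cy'])/m['fy']]; b=a.copy()
    for _ in range(20): b=a/(1+m['k1']*(b**2).sum(1,keepdims=True))
    return np.c_[b[:,0],-b[:,1],-np.ones(len(b))]@Rm.T,e
def at(cam,uv,d):
    r,e=rays(cam,uv); return e+r*np.atleast_1d(d)[:,None]
def onz(cam,uv,z):
    r,e=rays(cam,uv); return e+r*((z-e[2])/r[:,2])[:,None]
def cloud(cam,tag):
    z=np.load('pics/'+tag+'.npz'); d=z['d']; v,u=np.mgrid[:420,:560]
    P=at(cam,np.c_[u.ravel(),v.ravel()],d.ravel()); P[d.ravel()==0]=np.nan
    return P.reshape(420,560,3)
E
python3 - <<'E'
from h import *
for c in('side','top'):
    print(vision.camera_model(c)); shot(c,c+'0')
print(arm.state())
E
```

```text
pics
{'fx': 533.3557820739893, 'fy': 533.3557820739893, 'cx': 270.6971773564916, 'cy': 217.76503124345075, 'k1': -0.12895843166395715, 'eye': array([ 0.18003411, -0.99491501,  1.37484468]), 'orientation': array([ 0.68862136, -0.1274033 , -0.33730804])}
{'fx': 381.32582210307265, 'fy': 381.32582210307265, 'cx': 276.00070971909, 'cy': 216.80279613141096, 'k1': -0.08390829454598496, 'eye': array([ 0.30455244, -0.01050289,  1.23125343]), 'orientation': array([ 0.18289068, -0.16395673, -1.46752823])}
{'t': 0.1, 'q': array([ 1.09299653e+00,  2.87099762e-01,  1.57801861e+00, -1.91537635e-05,
        1.27856895e+00, -1.49989383e-01]), 'joint_velocities': array([ 0.00037421, -0.0002951 , -0.00493562,  0.00164401,  0.00035401,
        0.00101161]), 'tau': array([ 5.46423144e-04, -4.07294047e+01, -2.93701243e+01, -1.41231726e-04,
        3.37787184e-03, -7.70555545e-06]), 'tool_pos': array([0.21704572, 0.63857618, 0.24707681]), 'ee_rot': array([-1.55744659,  0.25781565, -0.25682321]), 'wrist_force': array([ 0.04000774, -0.36582538, -0.33192616]), 'torque': array([ 0.02359177,  0.00951246, -0.06053897]), 'gripper_width': 0.997657069992152}
```

View pics/side0.png

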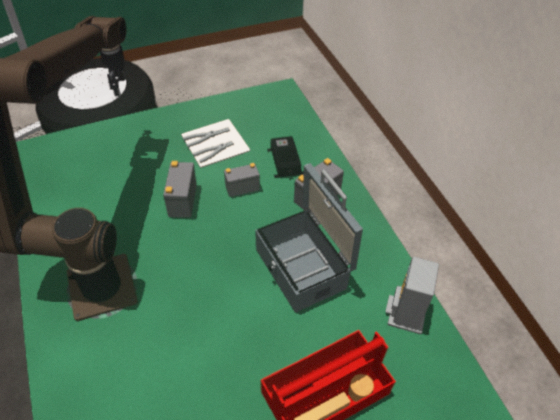

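View pics/top0.png

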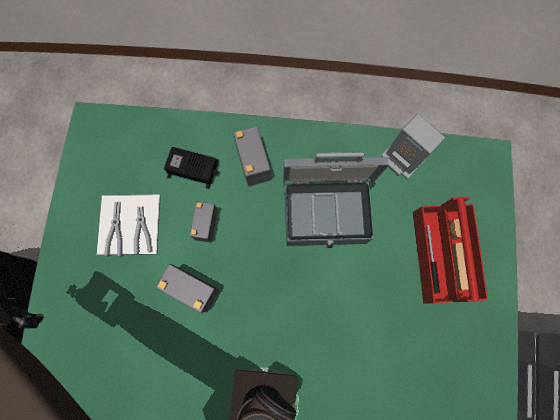

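Three look like the battery in the top view: (252,155), (187,288) and (203,221). The one at (203,221) looks smallest. I'll confirm with an enlarged crop and measured sizes.

```bash
python3 - <<'E'
from h import *
crop('top0',150,290,110,320,2.8,'c1.png')
crop('top0',270,400,140,260,5,'c2.png')
crop('side0',150,370,130,310,3.6,'c3.png')
P=cloud('top','top0')
# top faces: connected components by height
for nm,(u0,u1,v0,v1) in dict(far=(228,278,120,192),small=(185,222,195,248),near=(150,222,258,318)).items():
    Q=P[v0:v1,u0:u1].reshape(-1,3); Q=Q[np.isfinite(Q[:,0])]
    h=Q[Q[:,2]>0.04]; zt=np.median(h[:,2]); t=h[abs(h[:,2]-zt)<0.006]
    r=cv2.minAreaRect((t[:,:2]*1000).astype(np.float32)); print(nm,zt,len(t),r)
E
```

```text
far 0.11022721642380562 1062 ((765.1677856445312, 113.25648498535156), (154.38162231445312, 80.99935150146484), 22.38602638244629)
small 0.07948677429714479 620 ((535.8363647460938, 245.05572509765625), (59.058311462402344, 113.23694610595703), 86.6813735961914)
near 0.11077415393132872 1323 ((322.1600341796875, 260.9202880859375), (156.05319213867188, 79.90613555908203), 67.86772918701172)
```

View pics/c1.png

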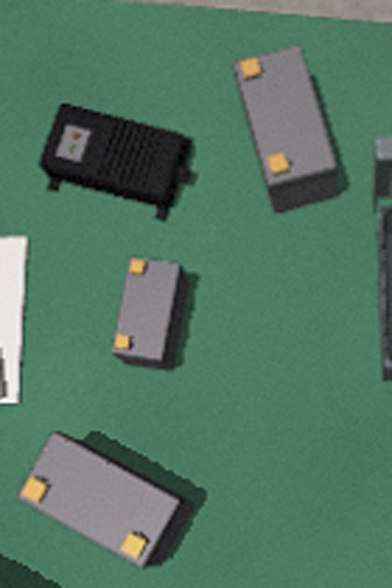

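View pics/c2.png

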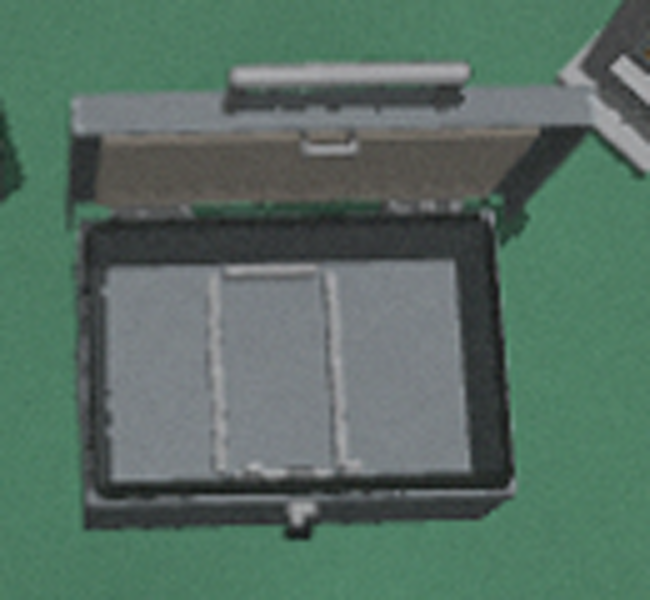

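View pics/c3.png

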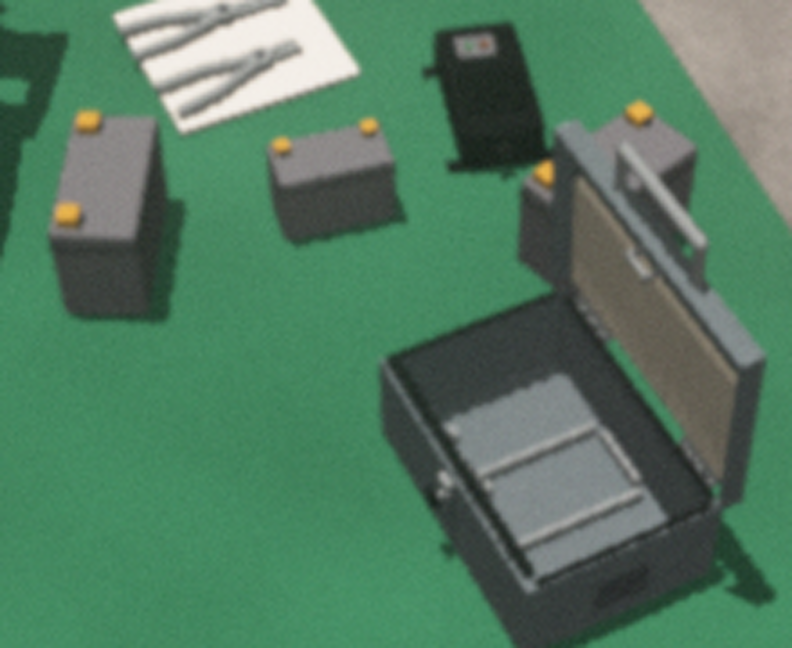

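The smallest one at top (203,221) measures 113 x 59 x 80 mm, which matches the description. The other two are about 155 x 80 x 110. Next I'll measure the box, bay and cover.

```bash
python3 - <<'E'
from h import *
for cam in('top','side'):
    P=cloud(cam,cam+'0')
    Q=P.reshape(-1,3); Q=Q[np.isfinite(Q[:,0])]
    B=Q[(Q[:,0]>0.45)&(Q[:,0]<0.85)&(Q[:,1]<0.06)&(Q[:,1]>-0.30)]
    r=B[(abs(B[:,2]-0.1)<0.005)&(B[:,0]<.66)]
    if cam=='top':
        rf=r[r[:,0]<.6]
    print(cam,len(r),cv2.minAreaRect((r[:,:2]*1000).astype(np.float32)))
    w=B[(B[:,2]>0.125)&(B[:,2]<0.4)]
    print('cover',len(w),w.min(0),w.max(0))
    hb=w[w[:,2]>w[:,2].max()-0.1]
    for z in np.arange(.12,.36,.02):
        s=w[abs(w[:,2]-z)<.01]
        if len(s): print(round(z,3),len(s),np.percentile(s[:,0],[2,50,98]).round(3),np.percentile(s[:,1],[2,50,98]).round(3))
# rim outer corners & cleats by pixels from c2 crop (scale5, off 270,140)
f=lambda a:np.array(a,float)/5+np.array([270,140])-0.4
print('rim', onz('top',f([[80,220],[493,212],[513,487],[88,497]]),0.1).round(4).tolist())
print('cleat tops outer', onz('top',f([[206,268],[335,265],[347,470],[214,474]]),0.016).round(4).tolist())
print('handle ends', onz('top',f([[232,76],[468,73]]),0.34).round(4).tolist())
E
```

```text
top 289 ((588.5751953125, -143.06076049804688), (164.52804565429688, 263.27215576171875), 6.7884135246276855)
cover 2462 [ 0.65288086 -0.27038462  0.12508859] [0.7085561  0.00732124 0.35106508]
0.12 40 [0.673 0.689 0.707] [-0.265 -0.148  0.   ]
0.14 172 [0.672 0.686 0.707] [-0.267 -0.127 -0.001]
0.16 183 [0.672 0.687 0.707] [-0.267 -0.136 -0.001]
0.18 195 [0.67  0.686 0.705] [-0.267 -0.136 -0.002]
0.2 213 [0.662 0.684 0.704] [-0.267 -0.127  0.004]
0.22 200 [0.669 0.683 0.704] [-0.267 -0.121  0.006]
0.24 301 [0.669 0.684 0.698] [-0.267 -0.132 -0.007]
0.26 20 [0.657 0.683 0.695] [-0.27  -0.144 -0.037]
0.28 21 [0.654 0.668 0.687] [-0.269 -0.132  0.004]
0.3 858 [0.657 0.678 0.701] [-0.263 -0.131  0.001]
0.32 24 [0.67  0.681 0.686] [-0.19  -0.182 -0.073]
0.34 228 [0.669 0.677 0.689] [-0.189 -0.13  -0.074]
side 369 ((583.0098876953125, -143.4378662109375), (168.01634216308594, 273.8189697265625), 3.2505180835723877)
cover 2897 [ 0.65222877 -0.27226738  0.12504675] [0.71549488 0.00913295 0.35560942]
0.12 52 [0.664 0.69  0.708] [-0.269 -0.144  0.002]
0.14 243 [0.663 0.688 0.71 ] [-0.269 -0.138  0.004]
0.16 263 [0.663 0.687 0.709] [-0.269 -0.139  0.004]
0.18 259 [0.661 0.686 0.71 ] [-0.269 -0.14   0.004]
0.2 271 [0.66  0.686 0.707] [-0.269 -0.144  0.004]
0.22 273 [0.659 0.685 0.708] [-0.269 -0.144  0.004]
0.24 377 [0.659 0.686 0.705] [-0.268 -0.147  0.004]
0.26 203 [0.656 0.686 0.707] [-0.27  -0.141  0.004]
0.28 80 [0.654 0.676 0.707] [-0.27  -0.146  0.004]
0.3 658 [0.658 0.682 0.704] [-0.267 -0.144 -0.   ]
0.32 32 [0.671 0.684 0.693] [-0.193 -0.185 -0.076]
0.34 153 [0.67  0.68  0.691] [-0.192 -0.143 -0.076]
rim [[0.6691, -0.0035, 0.1], [0.6997, -0.26, 0.1], [0.5267, -0.2795, 0.1], [0.4962, -0.0241, 0.1]]
cleat tops outer [[0.6711, -0.0893, 0.016], [0.6815, -0.1746, 0.016], [0.5441, -0.1908, 0.016], [0.5332, -0.105, 0.016]]
handle ends [[0.6743, -0.0737, 0.34], [0.6878, -0.1917, 0.34]]
```

```bash
cat >> h.py <<'E'
def tool_R(yaw): # tool down, tool x = world x turned by yaw
    return R.from_euler('z',yaw)*R.from_rotvec([-np.pi/2,0,0])
def plan(pt,Rt,n,g):
    s=arm.state(); p=np.array(s['tool_pos']); Rc=R.from_rotvec(s['ee_rot'])
    pt=np.array(pt); d=(pt-p)/n; rv=(Rc.inv()*Rt).as_rotvec()/n
    print('len mm/row',np.linalg.norm(d)*1000,'deg/row',np.degrees(np.linalg.norm(rv)))
    for i in range(n):
        sh=Rc.inv().apply(d)*100
        print([g]+sh.round(2).tolist()+rv.round(3).tolist()); Rc=Rc*R.from_rotvec(rv)
E
python3 - <<'E'
from h import *
f=lambda a:np.array(a,float)/2.8+np.array([150,110])-0.3
c=onz('top',f([[130,258],[183,262],[165,362],[113,355]]),0.08); print(c.round(4), c.mean(0))
P=cloud('side','side0').reshape(-1,3); P=P[np.isfinite(P[:,0])]
t=P[(abs(P[:,0]-.536)<.09)&(abs(P[:,1]-.245)<.06)&(abs(P[:,2]-.08)<.005)]
print(len(t),cv2.minAreaRect((t[:,:2]*1000).astype(np.float32)))
s=arm.state(); print(R.from_rotvec(s['ee_rot']).as_matrix().round(3))
yaw=-0.058
u=np.array([np.cos(yaw),np.sin(yaw)])
plan(np.r_[np.array([.536,.245])-0.008*u,0.20],tool_R(yaw),9,0)
E
```

```text
[[0.5893 0.2705 0.08  ]
 [0.5904 0.2105 0.08  ]
 [0.4762 0.2153 0.08  ]
 [0.4783 0.2735 0.08  ]] [0.53353416 0.24243592 0.08      ]
340 ((535.4397583007812, 244.13119506835938), (66.37068939208984, 112.72713470458984), 86.12520599365234)
[[ 0.947 -0.001  0.322]
 [-0.322 -0.002  0.947]
 [-0.    -1.    -0.002]]
len mm/row 55.938077020851686 deg/row 1.717682670003192
[0, 4.68, 0.53, -3.02, 0.0, -0.03, -0.0]
[0, 4.58, 0.53, -3.16, 0.0, -0.03, -0.0]
[0, 4.49, 0.53, -3.3, 0.0, -0.03, -0.0]
[0, 4.39, 0.53, -3.43, 0.0, -0.03, -0.0]
[0, 4.28, 0.53, -3.56, 0.0, -0.03, -0.0]
[0, 4.17, 0.53, -3.69, 0.0, -0.03, -0.0]
[0, 4.06, 0.53, -3.81, 0.0, -0.03, -0.0]
[0, 3.95, 0.52, -3.93, 0.0, -0.03, -0.0]
[0, 3.83, 0.52, -4.05, 0.0, -0.03, -0.0]
```

Request:
arm_command --pt "0 4.7 0.5 -3.0 0 -0.03 0" --pt "0 4.6 0.5 -3.15 0 -0.03 0" --pt "0 4.5 0.5 -3.3 0 -0.03 0" --pt "0 4.4 0.5 -3.4 0 -0.03 0" --pt "0 4.3 0.5 -3.6 0 -0.03 0"

```text
t: 0.72
tool_pos: [0.3916, 0.419, 0.2227]
ee_rot: [-1.567, 0.139, -0.138]
wrist_force: [-0.4, 0.1, 0.2]
gripper_width: 1.002
```

Request:
arm_command --pt "0 4.2 0.5 -3.7 0 -0.03 0" --pt "0 4.1 0.5 -3.8 0 -0.03 0" --pt "0 3.9 0.5 -3.9 0 -0.03 0" --pt "0 3.8 0.5 -4.0 0 -0.03 0" --pt "0 0 0 0 0 0 0"

```text
t: 1.35
tool_pos: [0.5307, 0.2436, 0.2023]
ee_rot: [-1.571, 0.051, -0.049]
wrist_force: [0.1, 0.0, -0.3]
gripper_width: 1.001
```

```bash
python3 - <<'E'
from h import *
s=arm.state(); print(s['t'],s['tool_pos'],s['wrist_force'],s['q'])
shot('top','top1'); crop('top1',140,280,150,300,4,'c4.png')
yaw=-0.05
u=np.array([np.cos(yaw),np.sin(yaw)])
plan(np.r_[np.array([.535,.244])-0.008*u,0.055],tool_R(yaw),5,0)
E
```

```text
1.35 [0.53068172 0.2436187  0.20230236] [ 0.08723464  0.00857175 -0.25641088] [ 2.56923636e-01  1.30496764e-01  1.84611432e+00 -5.96445558e-04
  1.16648074e+00 -1.25055528e+00]
len mm/row 29.50245254548625 deg/row 0.1318537687072907
[0, -0.05, 2.95, -0.02, 0.0, -0.002, -0.0]
[0, -0.05, 2.95, -0.02, 0.0, -0.002, -0.0]
[0, -0.05, 2.95, -0.02, 0.0, -0.002, -0.0]
[0, -0.05, 2.95, -0.02, 0.0, -0.002, -0.0]
[0, -0.05, 2.95, -0.02, 0.0, -0.002, -0.0]
```

View pics/c4.png

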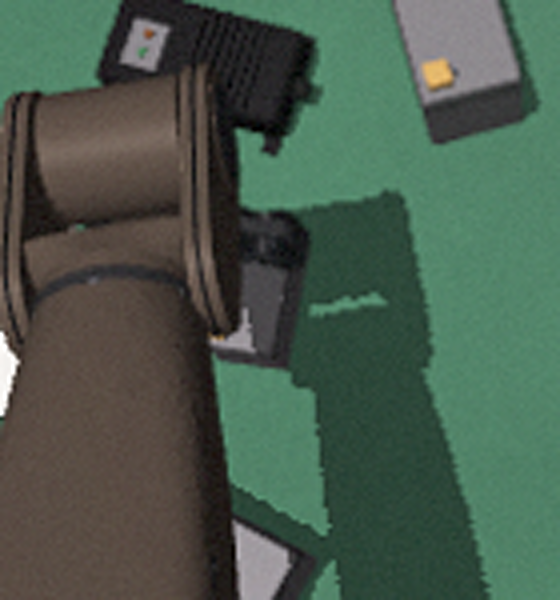

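Request:
arm_command --pt "0 -0.05 2.95 0 0 0 0" --pt "0 -0.05 2.95 0 0 0 0" --pt "0 -0.05 2.95 0 0 0 0" --pt "0 -0.05 2.95 0 0 0 0" --pt "0 -0.05 2.8 0 0 0 0"

```text
t: 2.02
tool_pos: [0.5254, 0.2482, 0.0563]
ee_rot: [-1.57, 0.044, -0.043]
wrist_force: [0.1, -1.2, 0.1]
gripper_width: 1.001
```

Request:
arm_command --pt "1 0 0 0 0 0 0" --pt "1 0 0 0 0 0 0" --pt "1 0 0 0 0 0 0" --pt "1 0 0 0 0 0 0" --pt "1 0 0 0 0 0 0" --grip_force 60

```text
t: 2.65
tool_pos: [0.5266, 0.2472, 0.0577]
ee_rot: [-1.57, 0.046, -0.046]
wrist_force: [-1.0, 1.1, -2.2]
gripper_width: 0.669
```

Request:
arm_command --pt "1 0 -1 0 0 0 0" --pt "1 0 -3 0 0 0 0" --pt "1 0 -4 0 0 0 0" --pt "1 0 -4 0 0 0 0" --pt "1 0 -3 0 0 0 0"

```text
t: 3.28
tool_pos: [0.527, 0.2466, 0.2096]
ee_rot: [-1.57, 0.044, -0.047]
wrist_force: [0.2, 0.2, -5.9]
gripper_width: 0.669
```

```bash
python3 - <<'E'
from h import *
s=arm.state(); print(s['t'],s['tool_pos'],s['wrist_force'],s['gripper_width'])
yaw=0.118
u=np.array([np.cos(yaw),np.sin(yaw)])
plan(np.r_[np.array([.608,-.141])-0.011*u,0.21],tool_R(yaw),9,1)
E
```

```text
3.275 [0.52697784 0.24662136 0.20958969] [ 0.15322367  0.18082948 -5.88231527] 0.6686372129642671
len mm/row 43.90926582220222 deg/row 1.1195967081078466
[1, 1.03, -0.0, -4.27, 0.0, -0.02, 0.0]
[1, 0.94, -0.0, -4.29, 0.0, -0.02, 0.0]
[1, 0.86, -0.0, -4.31, 0.0, -0.02, 0.0]
[1, 0.78, -0.0, -4.32, 0.0, -0.02, 0.0]
[1, 0.69, -0.0, -4.34, 0.0, -0.02, 0.0]
[1, 0.61, -0.0, -4.35, 0.0, -0.02, 0.0]
[1, 0.52, -0.0, -4.36, 0.0, -0.02, 0.0]
[1, 0.44, -0.0, -4.37, 0.0, -0.02, 0.0]
[1, 0.35, -0.0, -4.38, 0.0, -0.02, 0.0]
```

Request:
arm_command --pt "1 1.0 0 -3.5 0 -0.02 0" --pt "1 0.95 0 -4.3 0 -0.02 0" --pt "1 0.85 0 -4.3 0 -0.02 0" --pt "1 0.8 0 -4.3 0 -0.02 0" --pt "1 0.7 0 -4.3 0 -0.02 0"

```text
t: 3.9
tool_pos: [0.5659, 0.0374, 0.2073]
ee_rot: [-1.571, -0.033, 0.034]
wrist_force: [-0.2, 0.0, -6.2]
gripper_width: 0.675
```

Request:
arm_command --pt "1 0.6 0 -4.3 0 -0.02 0" --pt "1 0.5 0 -4.3 0 -0.02 0" --pt "1 0.45 0 -4.3 0 -0.02 0" --pt "1 0.35 0 -3.5 0 -0.015 0" --pt "1 0 0 -1.0 0 0 0"

```text
t: 4.53
tool_pos: [0.5977, -0.1356, 0.2072]
ee_rot: [-1.57, -0.09, 0.09]
wrist_force: [-0.1, 0.9, -6.2]
gripper_width: 0.671
```

```bash
python3 - <<'E'
from h import *
shot('top','top2'); crop('top2',250,400,120,260,4,'c5.png')
shot('side','side2'); crop('side2',230,380,130,320,3.15,'c6.png')
s=arm.state(); print(s['t'],s['tool_pos'],s['ee_rot'],s['wrist_force'],s['gripper_width'])
yaw=0.118
u=np.array([np.cos(yaw),np.sin(yaw)])
plan(np.r_[np.array([.608,-.141])-0.011*u,0.21],tool_R(yaw),1,1)
E
```

```text
4.625 [ 0.59756491 -0.13414004  0.20701825] [-1.56877742 -0.0898894   0.09135548] [-0.24344115  0.68431071 -6.13018693] 0.6680409189819271
len mm/row 8.696698186743026 deg/row 0.15854838284761372
[1, -0.14, -0.3, -0.8, -0.0, -0.003, -0.001]
```

View pics/c5.png

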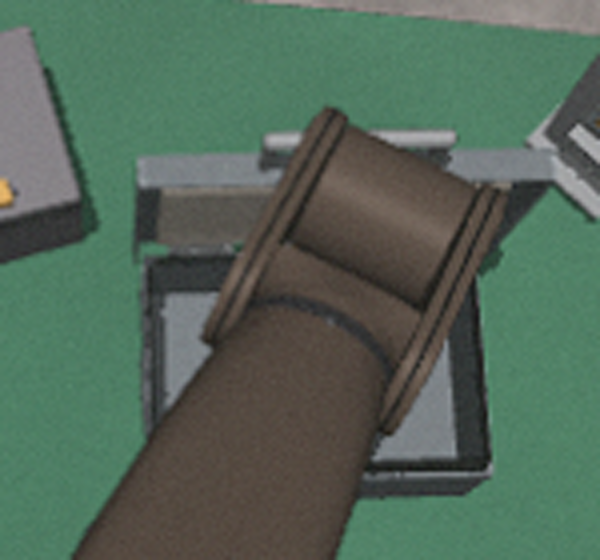

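View pics/c6.png

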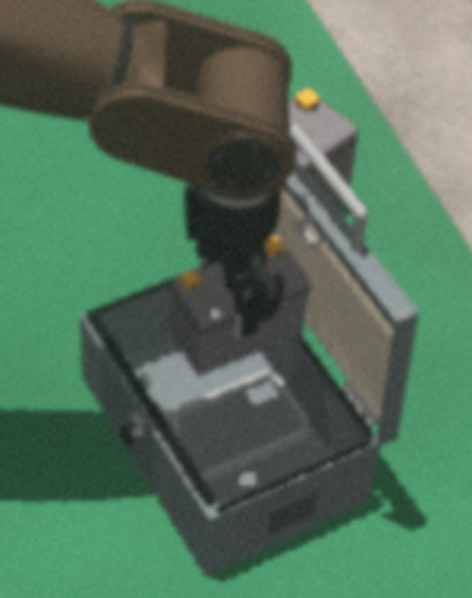

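```bash
python3 - <<'E'
from h import *
yaw=.118;u=np.array([np.cos(yaw),np.sin(yaw)]);v=np.array([-u[1],u[0]])
for c in('top','side'):
    P=cloud(c,c+'2').reshape(-1,3);P=P[np.isfinite(P[:,0])]
    B=P[(P[:,0]>.45)&(P[:,0]<.75)&(abs(P[:,1]+.14)<.15)&(P[:,2]>.2)]
    D=B[:,:2]-np.array([.608,-.141]); a=D@u; b=D@v
    for z in np.arange(.2,.6,.02):
        m=abs(B[:,2]-z)<.01
        if m.sum()>5: print(c,z.round(2),m.sum(),'u',np.percentile(a[m],[1,99]).round(3),'v',np.percentile(b[m],[1,99]).round(3))
E
```

```text
top 0.2 43 u [0.063 0.084] v [-0.136  0.139]
top 0.22 99 u [0.063 0.084] v [-0.137  0.139]
top 0.24 129 u [0.006 0.082] v [-0.136  0.136]
top 0.26 15 u [0.061 0.075] v [-0.136  0.138]
top 0.28 7 u [-0.012  0.064] v [-0.137  0.138]
top 0.3 541 u [0.06  0.084] v [-0.135  0.138]
top 0.32 24 u [0.067 0.073] v [-0.057  0.061]
top 0.34 124 u [0.066 0.077] v [-0.058  0.061]
top 0.42 11 u [-0.059  0.004] v [-0.02   0.059]
top 0.44 152 u [-0.061  0.035] v [-0.04  0.06]
top 0.46 547 u [-0.059  0.038] v [-0.05   0.064]
top 0.48 938 u [-0.137  0.03 ] v [-0.046  0.109]
top 0.5 970 u [-0.133 -0.009] v [-0.022  0.108]
top 0.52 615 u [-0.145 -0.057] v [0.006 0.111]
top 0.54 687 u [-0.152 -0.101] v [0.042 0.13 ]
top 0.56 179 u [-0.15  -0.132] v [0.069 0.13 ]
side 0.2 184 u [-0.055  0.087] v [-0.139  0.062]
side 0.22 516 u [-0.055  0.083] v [-0.138  0.058]
side 0.24 569 u [-0.054  0.085] v [-0.138  0.065]
side 0.26 243 u [-0.027  0.085] v [-0.138  0.068]
side 0.28 168 u [-0.029  0.085] v [-0.139  0.074]
side 0.3 608 u [-0.028  0.085] v [-0.137  0.07 ]
side 0.32 102 u [-0.048  0.077] v [-0.06   0.051]
side 0.34 286 u [-0.048  0.079] v [-0.06   0.052]
side 0.36 232 u [-0.048  0.075] v [-0.048  0.043]
side 0.38 22 u [-0.042 -0.005] v [-0.025 -0.001]
side 0.4 27 u [-0.056 -0.015] v [-0.049 -0.026]
side 0.42 205 u [-0.092 -0.005] v [-0.056  0.074]
side 0.44 394 u [-0.125  0.044] v [-0.058  0.074]
side 0.46 675 u [-0.137  0.041] v [-0.056  0.074]
side 0.48 991 u [-0.149  0.03 ] v [-0.047  0.074]
side 0.5 698 u [-0.151 -0.009] v [-0.025  0.1  ]
side 0.52 432 u [-0.154 -0.059] v [-0.     0.088]
side 0.54 339 u [-0.153 -0.102] v [0.038 0.112]
side 0.56 67 u [-0.151 -0.133] v [0.069 0.124]
```

Request:
arm_command --pt "1 -0.4 0 -0.8 0 -0.003 0" --pt "1 0 0 0 0 0 0"

```text
t: 4.88
tool_pos: [0.5945, -0.1411, 0.2072]
ee_rot: [-1.569, -0.094, 0.095]
wrist_force: [0.6, -0.2, -5.9]
gripper_width: 0.67
```

```bash
python3 - <<'E'
from h import *
s=arm.state(); print(s['t'],s['tool_pos'],s['ee_rot'],s['wrist_force'])
yaw=0.118
u=np.array([np.cos(yaw),np.sin(yaw)])
plan(np.r_[np.array([.608,-.141])-0.013*u,0.21],tool_R(yaw),1,1)
E
```

```text
4.875 [ 0.59451793 -0.14112308  0.20721861] [-1.56863748 -0.09439622  0.09523245] [ 0.55986979 -0.16336969 -5.92972363]
len mm/row 3.169307250095553 deg/row 0.15975486628701238
[1, 0.04, -0.28, -0.15, -0.0, 0.003, -0.001]
```

Request:
arm_command --pt "1 0 2 -0.15 0 0 0" --pt "1 0 3 0 0 0 0" --pt "1 0 3 0 0 0 0" --pt "1 0 2.5 0 0 0 0" --pt "1 0 1 0 0 0 0"

```text
t: 5.5
tool_pos: [0.5932, -0.1418, 0.0887]
ee_rot: [-1.566, -0.091, 0.099]
wrist_force: [-0.9, -0.4, -6.0]
gripper_width: 0.67
```

```bash
python3 - <<'E'
from h import *
shot('side','side3'); crop('side3',230,380,130,320,3.15,'c7.png')
s=arm.state(); print(s['t'],s['tool_pos'],s['ee_rot'],s['wrist_force'])
E
```

```text
5.55 [ 0.59324303 -0.14194234  0.08853493] [-1.56619019 -0.09073392  0.09869038] [-1.21605119 -0.11460141 -7.47608486]
```

View pics/c7.png

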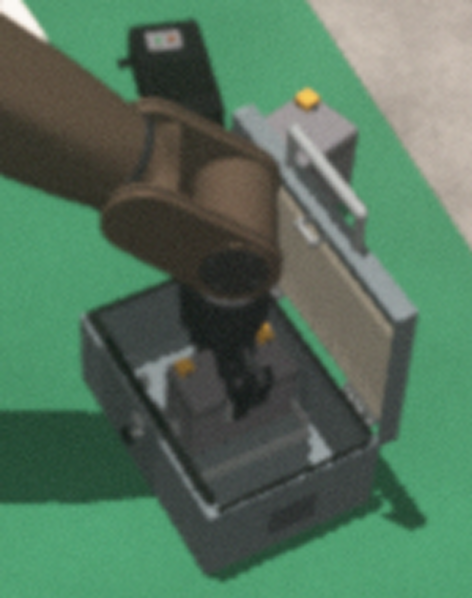

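Request:
arm_command --pt "1 0 1 0 0 0 0" --pt "1 0 0.7 0 0 0 0" --pt "1 0 0.4 0 0 0 0" --pt "1 0 0.2 0 0 0 0" --pt "1 0 0 0 0 0 0"

```text
t: 6.18
tool_pos: [0.5952, -0.1431, 0.0695]
ee_rot: [-1.569, -0.095, 0.094]
wrist_force: [-0.7, 0.3, -6.2]
gripper_width: 0.675
```

Request:
arm_command --pt "1 0 0.2 0 0 0 0" --pt "1 0 0.2 0 0 0 0" --pt "1 0 0.15 0 0 0 0" --pt "1 0 0.1 0 0 0 0" --pt "1 0 0 0 0 0 0"

```text
t: 6.8
tool_pos: [0.5951, -0.143, 0.0627]
ee_rot: [-1.569, -0.094, 0.095]
wrist_force: [0.2, 0.4, -6.4]
gripper_width: 0.669
```

Request:
arm_command --pt "1 0 0.1 0 0 0 0" --pt "1 0 0 0 0 0 0"

```text
t: 7.05
tool_pos: [0.5952, -0.143, 0.0618]
ee_rot: [-1.569, -0.094, 0.094]
wrist_force: [-0.8, -2.0, -6.0]
gripper_width: 0.676
```

Request:
arm_command --pt "1 0 0.1 0 0 0 0" --pt "1 0 0 0 0 0 0"

```text
t: 7.3
tool_pos: [0.5953, -0.1431, 0.0617]
ee_rot: [-1.569, -0.094, 0.095]
wrist_force: [-2.8, 0.4, 1.0]
gripper_width: 0.672
```

Request:
arm_command --pt "0.3 0 0 0 0 0 0" --pt "0.1 0 0 0 0 0 0" --pt "0 0 0 0 0 0 0" --pt "0 0 0 0 0 0 0"

```text
t: 7.8
tool_pos: [0.5954, -0.1432, 0.0611]
ee_rot: [-1.569, -0.095, 0.094]
wrist_force: [0.1, 0.4, -1.3]
gripper_width: 1.002
```

Request:
arm_command --pt "0 -0.1 -3 0 0 0 0" --pt "0 -0.1 -4 0 0 0 0" --pt "0 -0.2 -5 0 0 0 0" --pt "0 -1 -5 0 0 0 0" --pt "0 -2 -5 0 0 0 0"

```text
t: 8.43
tool_pos: [0.5612, -0.1471, 0.2825]
ee_rot: [-1.569, -0.095, 0.094]
wrist_force: [0.6, -0.7, 1.1]
gripper_width: 1.0
```

Request:
arm_command --pt "0 -4 -3 0 0 0 0" --pt "0 -5 0 0 0 0 0" --pt "0 -4 0 0 0 0 0"

```text
t: 8.8
tool_pos: [0.431, -0.1628, 0.3116]
ee_rot: [-1.57, -0.096, 0.094]
wrist_force: [-0.1, -0.8, 0.8]
gripper_width: 1.002
```

```bash
python3 - <<'E'
from h import *
shot('top','top4'); crop('top4',260,400,130,260,4.5,'c8.png')
shot('side','side4'); crop('side4',230,380,130,320,3.15,'c9.png')
s=arm.state(); print(s['t'],s['tool_pos'],s['ee_rot'],s['wrist_force'],s['q'])
yaw=.118;u=np.array([np.cos(yaw),np.sin(yaw)]);v=np.array([-u[1],u[0]])
for c in('top','side'):
    P=cloud(c,c+'4').reshape(-1,3);P=P[np.isfinite(P[:,0])]
    t=P[(abs(P[:,0]-.608)<.075)&(abs(P[:,1]+.141)<.06)&(abs(P[:,2]-.084)<.006)]
    print(c,len(t),t[:,2].mean(),cv2.minAreaRect((t[:,:2]*1000).astype(np.float32)))
    B=P[(P[:,2]>.12)&(P[:,2]<.4)];D=B[:,:2]-np.array([.598,-.1418]); a=D@u-.097;b=D@v
    m=(abs(b)<.05)&(abs(a)<.06)
    for z in (.15,.2,.25,.3,.33,.34,.35):
        k=m&(abs(B[:,2]-z)<.006)
        if k.sum()>3: print(z,k.sum(),np.percentile(a[k],[2,50,98]).round(4),np.percentile(b[k],[2,98]).round(3))
E
```

```text
8.9 [ 0.42991294 -0.16269181  0.31088789] [-1.56954459 -0.0928727   0.09281615] [-0.02622799  0.5717509  -0.15576011] [-5.82786036e-01 -2.51952265e-01  2.00876440e+00 -5.83303646e-04
  1.38430718e+00 -2.27168796e+00]
top 632 0.08351347461802018 ((616.1268310546875, -130.0333709716797), (135.17088317871094, 74.68232727050781), 8.359367370605469)
0.15 34 [-0.0088 -0.0078 -0.0067] [-0.048  0.046]
0.2 38 [-0.011  -0.0097 -0.0085] [-0.046  0.047]
0.25 53 [-0.013  -0.011  -0.0084] [-0.045  0.049]
0.3 273 [-0.0261 -0.015  -0.0051] [-0.048  0.049]
0.34 85 [-0.0221 -0.0193 -0.0095] [-0.047  0.047]
0.35 161 [-0.0217 -0.0163 -0.0112] [-0.048  0.047]
side 579 0.08428279083661097 ((619.1392822265625, -136.42254638671875), (144.37379455566406, 72.86285400390625), 15.764375686645508)
0.15 45 [-0.0094 -0.0075 -0.0055] [-0.046  0.044]
0.2 59 [-0.0123 -0.0097 -0.0067] [-0.047  0.049]
0.25 88 [-0.0135 -0.0067 -0.0033] [-0.046  0.048]
0.3 211 [-0.025  -0.014  -0.0026] [-0.048  0.047]
0.34 33 [-0.0195 -0.0174 -0.007 ] [-0.046  0.048]
0.35 124 [-0.0206 -0.0157 -0.0079] [-0.045  0.048]
```

View pics/c8.png

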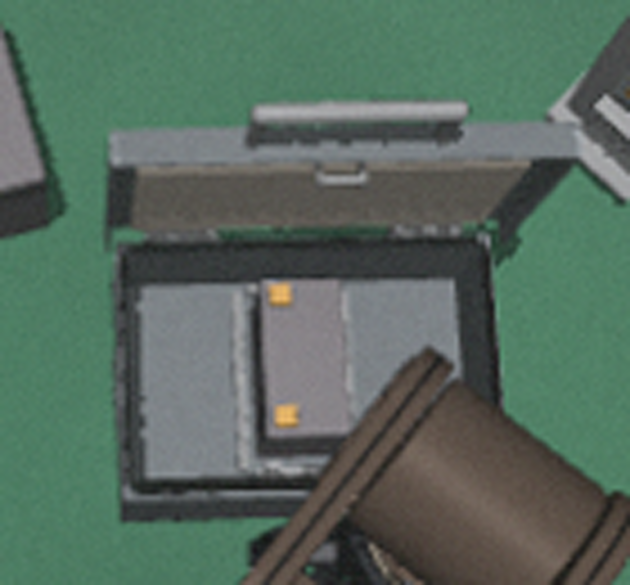

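View pics/c9.png

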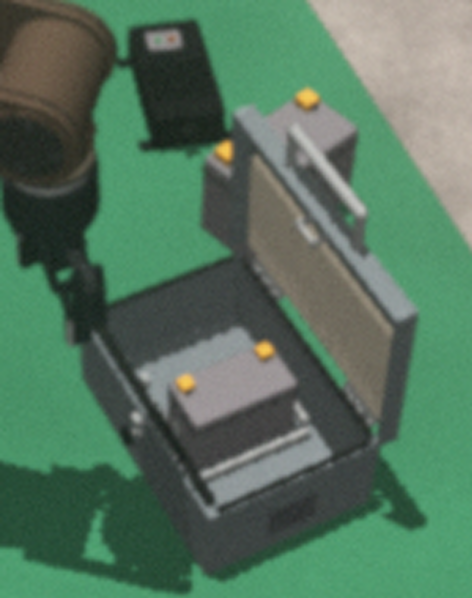

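```bash
cat >> h.py <<'E'
yb=.118;U=np.array([np.cos(yb),np.sin(yb),0]);H=np.array([.6943,-.1304,.103])
def bar(th): return H+240e-3*(-np.cos(th)*U+np.sin(th)*np.array([0,0,1]))-.003*(np.sin(th)*U+np.cos(th)*np.array([0,0,1]))
RG=tool_R(yb-np.pi/2)
E
python3 - <<'E'
from h import *
c=onz('top',np.array([[262,282],[338,280],[350,432],[267,437]])/4.5+[260,130]-.4,.084); print(c.round(4).tolist(),c.mean(0))
print(bar(1.517), bar(0.06))
plan([.678,-.1323,.43],RG,10,.4)
E
```

```text
[[0.6558, -0.1066, 0.084], [0.6624, -0.1593, 0.084], [0.5552, -0.1742, 0.084], [0.5462, -0.1179, 0.084]] [ 0.6048964  -0.13951092  0.084     ]
[ 0.67851002 -0.13227191  0.34249149] [ 0.45621917 -0.15862466  0.11439676]
len mm/row 27.687279457738878 deg/row 9.001224727499583
[0.4, 2.5, -1.19, 0.01, 0.0, 0.157, 0.0]
[0.4, 2.47, -1.19, 0.4, 0.0, 0.157, 0.0]
[0.4, 2.37, -1.19, 0.78, 0.0, 0.157, 0.0]
[0.4, 2.22, -1.19, 1.14, 0.0, 0.157, 0.0]
[0.4, 2.02, -1.19, 1.48, 0.0, 0.157, 0.0]
[0.4, 1.76, -1.19, 1.77, 0.0, 0.157, 0.0]
[0.4, 1.46, -1.19, 2.03, 0.0, 0.157, 0.0]
[0.4, 1.13, -1.19, 2.23, 0.0, 0.157, 0.0]
[0.4, 0.76, -1.19, 2.38, 0.0, 0.157, 0.0]
[0.4, 0.38, -1.19, 2.47, 0.0, 0.157, 0.0]
```

Battery centre is (0.605, -0.140), about 3 mm from the bay centre, standing and let go. Next I turn the tool 90° and move above the handle bar.

Request:
arm_command --pt "0.4 1 -2.4 0 0 0.157 0" --pt "0.4 1 -2.4 0.2 0 0.157 0" --pt "0.4 1 -2.4 0.3 0 0.157 0" --pt "0.4 1.5 -2.4 0.8 0 0.157 0" --pt "0.4 2 -2.4 1.5 0 0.157 0"

```text
t: 9.52
tool_pos: [0.5054, -0.153, 0.4318]
ee_rot: [-1.506, 0.524, -0.525]
wrist_force: [0.2, -0.2, 0.4]
gripper_width: 0.6
```

Request:
arm_command --pt "0.4 2 0 2 0 0.157 0" --pt "0.4 1.5 0 2 0 0.157 0" --pt "0.4 1 0 2 0 0.157 0" --pt "0.4 0.7 0 2 0 0.157 0" --pt "0.4 0.4 0 2 0 0.157 0"

```text
t: 10.15
tool_pos: [0.6224, -0.1401, 0.4303]
ee_rot: [-1.262, 1.123, -1.123]
wrist_force: [0.1, 0.2, -0.4]
gripper_width: 0.599
```

```bash
python3 - <<'E'
from h import *
s=arm.state(); print(s['t'],s['tool_pos'],s['q'],s['gripper_width'])
plan([.678,-.1323,.43],RG,4,.4)
E
```

```text
10.15 [ 0.62241798 -0.14009832  0.43032218] [-3.80323469e-01  1.29752297e-01  1.43467609e+00  2.88352683e-04
  1.57711440e+00 -4.96648582e-01] 0.5990481025379577
len mm/row 14.031836781289448 deg/row 0.024328594441569505
[0.4, -0.03, 0.01, 1.4, -0.0, -0.0, -0.0]
[0.4, -0.03, 0.01, 1.4, -0.0, -0.0, -0.0]
[0.4, -0.03, 0.01, 1.4, -0.0, -0.0, -0.0]
[0.4, -0.03, 0.01, 1.4, -0.0, -0.0, -0.0]
```

Request:
arm_command --pt "0.4 0 0 1.4 0 0 0" --pt "0.4 0 0 1.4 0 0 0" --pt "0.4 0 0 1.4 0 0 0" --pt "0.4 -0.1 0 1.4 0 0 0" --pt "0.4 0 0 0 0 0 0"

```text
t: 10.78
tool_pos: [0.677, -0.1325, 0.4303]
ee_rot: [-1.265, 1.12, -1.118]
wrist_force: [-0.7, -0.8, -0.8]
gripper_width: 0.6
```

```bash
python3 - <<'E'
from h import *
s=arm.state(); print(s['t'],s['tool_pos'],s['ee_rot'],s['wrist_force'])
plan([.678,-.1323,.3405],RG,5,.4)
E
```

```text
10.775 [ 0.67702494 -0.13253143  0.43026619] [-1.26466744  1.1195922  -1.11840266] [-0.6862001  -0.82967314 -0.81933532]
len mm/row 17.95435596993674 deg/row 0.0453085219347075
[0.4, -0.0, 1.8, 0.02, 0.0, 0.001, -0.0]
[0.4, -0.0, 1.8, 0.02, 0.0, 0.001, -0.0]
[0.4, -0.0, 1.8, 0.02, 0.0, 0.001, -0.0]
[0.4, -0.0, 1.8, 0.02, 0.0, 0.001, -0.0]
[0.4, -0.0, 1.8, 0.02, 0.0, 0.001, -0.0]
```

Request:
arm_command --pt "0.4 0 1.8 0 0 0 0" --pt "0.4 0 1.8 0 0 0 0" --pt "0.4 0 1.8 0.1 0 0 0" --pt "0.4 0 1.8 0 0 0 0" --pt "0.4 0 1.8 0 0 0 0"

```text
t: 11.4
tool_pos: [0.6771, -0.1326, 0.3392]
ee_rot: [-1.264, 1.12, -1.119]
wrist_force: [-0.0, 0.1, 0.4]
gripper_width: 0.6
```

```bash
python3 - <<'E'
from h import *
s=arm.state(); print(s['t'],s['tool_pos'],s['wrist_force'])
shot('side','side5'); crop('side5',230,380,100,290,3.15,'c10.png')
E
```

```text
11.4 [ 0.67710032 -0.13258227  0.33924954] [-0.04956397  0.05496454  0.37412366]
```

View pics/c10.png

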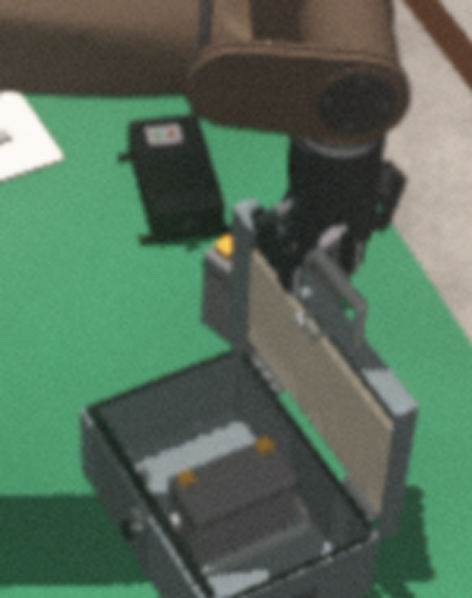

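The fingers straddle the bar (c10 about (320,255)), one in front and one behind. I'll close gently.

Request:
arm_command --pt "0.6 0 0 0 0 0 0" --pt "0.75 0 0 0 0 0 0" --pt "0.85 0 0 0 0 0 0" --pt "1 0 0 0 0 0 0" --pt "1 0 0 0 0 0 0" --grip_force 40

```text
t: 12.08
tool_pos: [0.6779, -0.1327, 0.3424]
ee_rot: [-1.263, 1.117, -1.122]
wrist_force: [1.2, 1.3, 2.7]
gripper_width: 0.124
```

Request:
arm_command --pt "1 0 0 0 0 0 0" --pt "1 0 0 0 0 0 0"

```text
t: 12.32
tool_pos: [0.6777, -0.1328, 0.3423]
ee_rot: [-1.263, 1.117, -1.121]
wrist_force: [1.7, -0.3, 4.8]
gripper_width: 0.123
```

```bash
python3 - <<'E'
from h import *
th=np.r_[1.517,1.50,1.47,np.arange(1.43,0.03,-0.04)]
p=np.array([bar(t) for t in th]); d=np.diff(p,axis=0)*100
for i in range(len(d)): print(i,th[i+1].round(3),'y',(-d[i,2]).round(2),'z',(d[i]@U).round(2), p[i+1].round(4))
E
```

```text
0 1.5 y 0.03 z -0.41 [ 0.6745 -0.1328  0.3422]
1 1.47 y 0.07 z -0.72 [ 0.6674 -0.1336  0.3415]
2 1.43 y 0.13 z -0.95 [ 0.6579 -0.1347  0.3402]
3 1.39 y 0.17 z -0.95 [ 0.6485 -0.1358  0.3385]
4 1.35 y 0.2 z -0.94 [ 0.6392 -0.1369  0.3365]
5 1.31 y 0.24 z -0.93 [ 0.63   -0.138   0.3341]
6 1.27 y 0.28 z -0.92 [ 0.6208 -0.1391  0.3313]
7 1.23 y 0.31 z -0.91 [ 0.6118 -0.1402  0.3282]
8 1.19 y 0.35 z -0.89 [ 0.603  -0.1412  0.3247]
9 1.15 y 0.39 z -0.88 [ 0.5942 -0.1423  0.3208]
10 1.11 y 0.42 z -0.86 [ 0.5857 -0.1433  0.3166]
11 1.07 y 0.45 z -0.85 [ 0.5773 -0.1443  0.3121]
12 1.03 y 0.49 z -0.83 [ 0.569  -0.1452  0.3072]
13 0.99 y 0.52 z -0.81 [ 0.561  -0.1462  0.302 ]
14 0.95 y 0.55 z -0.79 [ 0.5532 -0.1471  0.2965]
15 0.91 y 0.58 z -0.76 [ 0.5457 -0.148   0.2906]
16 0.87 y 0.61 z -0.74 [ 0.5383 -0.1489  0.2845]
17 0.83 y 0.64 z -0.71 [ 0.5313 -0.1497  0.2781]
18 0.79 y 0.67 z -0.69 [ 0.5244 -0.1505  0.2714]
19 0.75 y 0.7 z -0.66 [ 0.5179 -0.1513  0.2644]
20 0.71 y 0.72 z -0.63 [ 0.5116 -0.1521  0.2572]
21 0.67 y 0.75 z -0.6 [ 0.5056 -0.1528  0.2497]
22 0.63 y 0.77 z -0.57 [ 0.5    -0.1534  0.242 ]
23 0.59 y 0.79 z -0.54 [ 0.4946 -0.1541  0.234 ]
24 0.55 y 0.81 z -0.51 [ 0.4896 -0.1547  0.2259]
25 0.51 y 0.83 z -0.47 [ 0.4848 -0.1552  0.2175]
26 0.47 y 0.85 z -0.44 [ 0.4805 -0.1558  0.209 ]
27 0.43 y 0.87 z -0.41 [ 0.4764 -0.1562  0.2003]
28 0.39 y 0.89 z -0.37 [ 0.4727 -0.1567  0.1915]
29 0.35 y 0.9 z -0.34 [ 0.4694 -0.1571  0.1825]
30 0.31 y 0.91 z -0.3 [ 0.4664 -0.1574  0.1734]
31 0.27 y 0.92 z -0.26 [ 0.4638 -0.1577  0.1641]
32 0.23 y 0.93 z -0.23 [ 0.4616 -0.158   0.1548]
33 0.19 y 0.94 z -0.19 [ 0.4597 -0.1582  0.1454]
34 0.15 y 0.95 z -0.15 [ 0.4582 -0.1584  0.1359]
35 0.11 y 0.95 z -0.11 [ 0.4571 -0.1585  0.1264]
36 0.07 y 0.96 z -0.07 [ 0.4563 -0.1586  0.1168]
```

Request:
arm_command --pt "1 0 0.03 -0.4 0 0 0" --pt "1 0 0.07 -0.7 0 0 0" --pt "1 0 0.13 -0.95 0 0 0" --pt "1 0 0.17 -0.95 0 0 0"

```text
t: 12.82
tool_pos: [0.6476, -0.1364, 0.3377]
ee_rot: [-1.263, 1.118, -1.121]
wrist_force: [1.6, -0.5, 5.9]
gripper_width: 0.123
```

Request:
arm_command --pt "1 0 0.15 -0.94 0 0 0" --pt "1 0 0.2 -0.93 0 0 0" --pt "1 0 0.26 -0.92 0 0 0" --pt "1 0 0.3 -0.91 0 0 0"

```text
t: 13.32
tool_pos: [0.61, -0.141, 0.3271]
ee_rot: [-1.265, 1.12, -1.119]
wrist_force: [1.8, -1.8, 0.7]
gripper_width: 0.122
```

Request:
arm_command --pt "1 0 0.35 -0.89 0 0 0" --pt "1 0 0.39 -0.88 0 0 0" --pt "1 0 0.42 -0.86 0 0 0" --pt "1 0 0.45 -0.85 0 0 0" --pt "1 0 0.49 -0.83 0 0 0"

```text
t: 13.95
tool_pos: [0.5674, -0.1461, 0.3061]
ee_rot: [-1.264, 1.12, -1.12]
wrist_force: [-0.6, -1.9, 0.6]
gripper_width: 0.126
```

```bash
python3 - <<'E'
from h import *
s=arm.state(); print(s['t'],s['tool_pos'],s['wrist_force'])
shot('side','side6'); crop('side6',200,380,90,290,3,'c11.png')
E
```

```text
13.95 [ 0.56740725 -0.14606421  0.30612095] [-0.64350764 -1.86095421  0.56040668]
```

View pics/c11.png

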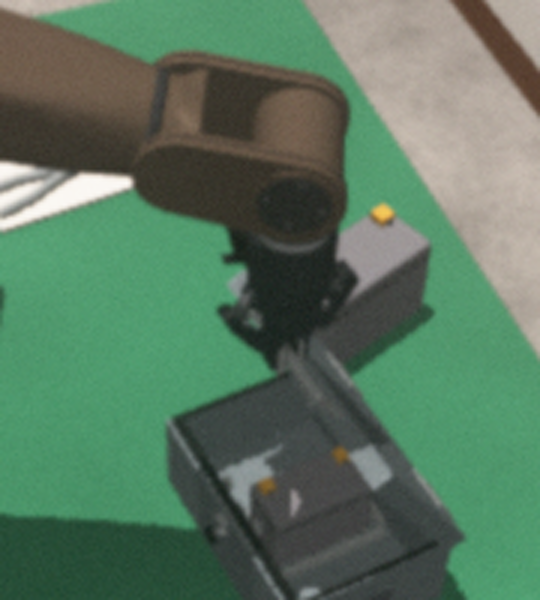

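Request:
arm_command --pt "1 0 0.52 -0.81 0 0 0" --pt "1 0 0.55 -0.79 0 0 0" --pt "1 0 0.58 -0.76 0 0 0" --pt "1 0 0.61 -0.74 0 0 0" --pt "1 0 0.64 -0.71 0 0 0"

```text
t: 14.62
tool_pos: [0.5296, -0.1506, 0.277]
ee_rot: [-1.264, 1.12, -1.119]
wrist_force: [0.7, -3.5, -1.5]
gripper_width: 0.122
```

Request:
arm_command --pt "1 0 0.67 -0.69 0 0 0" --pt "1 0 0.7 -0.66 0 0 0" --pt "1 0 0.72 -0.63 0 0 0" --pt "1 0 0.75 -0.6 0 0 0" --pt "1 0 0.77 -0.57 0 0 0"

```text
t: 15.25
tool_pos: [0.4984, -0.1543, 0.241]
ee_rot: [-1.264, 1.12, -1.119]
wrist_force: [-0.2, -4.0, -3.4]
gripper_width: 0.124
```

Request:
arm_command --pt "1 0.05 0.79 -0.54 0 0 0" --pt "1 0.05 0.81 -0.51 0 0 0" --pt "1 0.05 0.83 -0.47 0 0 0" --pt "1 0 0.85 -0.44 0 0 0" --pt "1 0 0.87 -0.41 0 0 0"

```text
t: 15.88
tool_pos: [0.475, -0.1574, 0.1988]
ee_rot: [-1.262, 1.122, -1.117]
wrist_force: [-0.4, 4.3, -2.8]
gripper_width: 0.122
```

Request:
arm_command --pt "1 0 0.89 -0.37 0 0 0" --pt "1 0 0.9 -0.34 0 0 0" --pt "1 0 0.91 -0.3 0 0 0" --pt "1 0 0.92 -0.26 0 0 0" --pt "1 0 0.93 -0.23 0 0 0"

```text
t: 16.5
tool_pos: [0.4606, -0.1592, 0.1534]
ee_rot: [-1.261, 1.121, -1.118]
wrist_force: [1.3, 5.9, -3.8]
gripper_width: 0.126
```

```bash
python3 - <<'E'
from h import *
s=arm.state(); print(s['t'],s['tool_pos'],s['wrist_force'])
shot('side','side7'); crop('side7',200,380,130,330,3,'c12.png')
E
```

```text
16.5 [ 0.46057775 -0.1591865   0.15335081] [ 1.26455491  5.88987274 -3.830265  ]
```

View pics/c12.png

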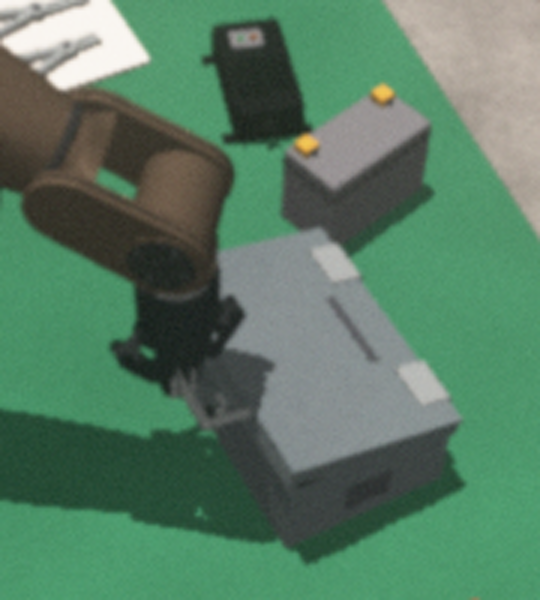

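Request:
arm_command --pt "1 -0.05 0.94 -0.19 0 0 0" --pt "1 -0.05 0.95 -0.15 0 0 0" --pt "1 0 0.8 -0.1 0 0 0" --pt "1 0 0.3 -0.03 0 0 0" --pt "1 0 0 0 0 0 0"

```text
t: 17.18
tool_pos: [0.4565, -0.1597, 0.1243]
ee_rot: [-1.262, 1.119, -1.12]
wrist_force: [4.0, 5.1, -3.6]
gripper_width: 0.119
```

Request:
arm_command --pt "1 -0.05 0.3 0 0 0 0" --pt "1 0 0.2 0 0 0 0" --pt "1 0 0 0 0 0 0"

```text
t: 17.55
tool_pos: [0.4563, -0.1597, 0.1198]
ee_rot: [-1.263, 1.119, -1.121]
wrist_force: [2.9, 3.3, -3.2]
gripper_width: 0.122
```

Request:
arm_command --pt "1 0 0.2 0 0 0 0" --pt "1 0 0.1 0 0 0 0" --pt "1 0 0 0 0 0 0"

```text
t: 17.92
tool_pos: [0.4562, -0.1597, 0.1176]
ee_rot: [-1.264, 1.119, -1.12]
wrist_force: [0.3, 5.1, 2.7]
gripper_width: 0.119
```

Now the cover rests on its seal (vertical force changed from -3.2 to +2.7 N). I'll open partway to release the bar, then lift clear.

Request:
arm_command --pt "0.8 0 0 0 0 0 0" --pt "0.65 0 0 0 0 0 0" --pt "0.65 0 0 0 0 0 0" --pt "0.65 0 0 0 0 0 0"

```text
t: 18.42
tool_pos: [0.4557, -0.1598, 0.1167]
ee_rot: [-1.265, 1.12, -1.12]
wrist_force: [-0.1, 0.7, 0.0]
gripper_width: 0.35
```

Request:
arm_command --pt "0.65 0 -1.5 0 0 0 0" --pt "0.65 0 -3 0 0 0 0" --pt "0.65 0 -4 0 0 0 0" --pt "0.65 0 -4 0 0 0 0" --pt "0.65 0 -3 0 0 0 0"

```text
t: 19.05
tool_pos: [0.4562, -0.1598, 0.2752]
ee_rot: [-1.264, 1.116, -1.123]
wrist_force: [0.9, -0.4, 0.9]
gripper_width: 0.35
```

```bash
python3 - <<'E'
from h import *
s=arm.state(); print(s['t'],s['tool_pos'],s['wrist_force'])
shot('top','top8'); shot('side','side8'); crop('side8',200,380,130,330,3,'c13.png')
for c in('top','side'):
    P=cloud(c,c+'8').reshape(-1,3);P=P[np.isfinite(P[:,0])]
    D=P-H;a=D@U;b=D@np.array([-U[1],U[0],0])
    m=(a>-.18)&(a<-.02)&(abs(b)<.125)&(abs(P[:,2]-.112)<.02)
    print(c,m.sum(),np.polyfit(-a[m],P[m,2],1), 'z at front', np.median(P[m&(a<-.15),2]))
F=H-.182*U; print('front pt',F)
E
```

```text
19.05 [ 0.45624051 -0.15980071  0.27515145] [ 0.88572802 -0.37861098  0.91967301]
top 2992 [0.05406625 0.10852702] z at front 0.11745700035027751
side 3549 [0.05219592 0.10965484] z at front 0.11838270609084844
front pt [ 0.51356561 -0.1518262   0.103     ]
```

View pics/c13.png

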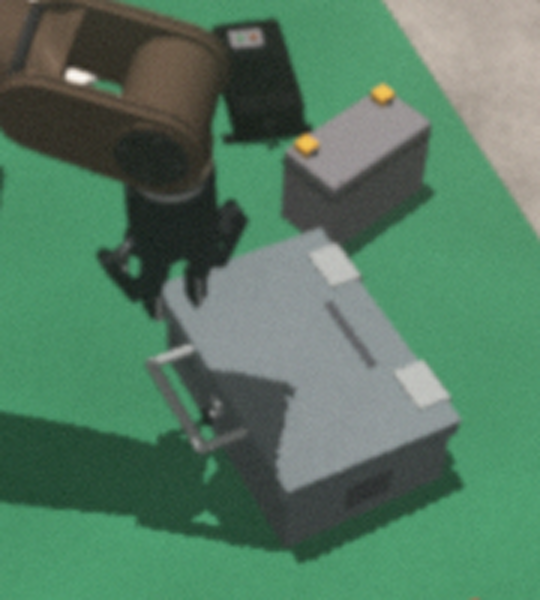

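Cover rests at about 0.054 rad, with the battery inside. I'll shut the fingers and go above the press point.

```bash
python3 - <<'E'
from h import *
plan([.5136,-.1518,.16],RG,5,1)
E
```

```text
len mm/row 26.067880717629013 deg/row 0.12079975642386644
[1, -0.05, 2.36, 1.11, -0.002, 0.001, 0.001]
[1, -0.05, 2.36, 1.12, -0.002, 0.001, 0.001]
[1, -0.05, 2.35, 1.12, -0.002, 0.001, 0.001]
[1, -0.05, 2.35, 1.12, -0.002, 0.001, 0.001]
[1, -0.05, 2.35, 1.13, -0.002, 0.001, 0.001]
```

Request:
arm_command --pt "1 -0.05 0 1.1 0 0 0" --pt "1 -0.05 2 1.1 0 0 0" --pt "1 -0.05 3 1.15 0 0 0" --pt "1 -0.05 3 1.15 0 0 0" --pt "1 -0.05 2.3 1.1 0 0 0" --grip_force 40

```text
t: 19.77
tool_pos: [0.5103, -0.1492, 0.1649]
ee_rot: [-1.265, 1.124, -1.115]
wrist_force: [-0.8, -0.2, 0.4]
gripper_width: 0.001
```

Request:
arm_command --pt "1 0 1 0 0 0 0" --pt "1 0 0.5 0 0 0 0" --pt "1 0 0.3 0 0 0 0" --pt "1 0 0 0 0 0 0"

```text
t: 20.27
tool_pos: [0.5112, -0.1505, 0.1513]
ee_rot: [-1.264, 1.119, -1.121]
wrist_force: [0.6, 0.6, -0.7]
gripper_width: 0.0
```

Request:
arm_command --pt "1 0 0.6 0.25 0 0 0" --pt "1 0 0.4 0 0 0 0" --pt "1 0 0.2 0 0 0 0" --pt "1 0 0.1 0 0 0 0" --pt "1 0 0 0 0 0 0"

```text
t: 20.9
tool_pos: [0.5136, -0.15, 0.1377]
ee_rot: [-1.264, 1.12, -1.12]
wrist_force: [-0.2, 0.4, 0.2]
gripper_width: -0.002
```

Request:
arm_command --pt "1 0 0.1 0 0 0 0" --pt "1 0 0.1 0 0 0 0" --pt "1 0 0.1 0 0 0 0" --pt "1 0 0 0 0 0 0"

```text
t: 21.4
tool_pos: [0.5138, -0.1501, 0.1358]
ee_rot: [-1.264, 1.12, -1.12]
wrist_force: [-1.4, 1.6, 5.5]
gripper_width: 0.004
```

Request:
arm_command --pt "1 0 0.05 0 0 0 0" --pt "1 0 0.05 0 0 0 0" --pt "1 0 0 0 0 0 0"

```text
t: 21.78
tool_pos: [0.5137, -0.1501, 0.1351]
ee_rot: [-1.264, 1.12, -1.119]
wrist_force: [-3.4, 0.6, 6.8]
gripper_width: 0.005
```

Request:
arm_command --pt "1 0 0.05 0 0 0 0" --pt "1 0 0.05 0 0 0 0" --pt "1 0 0 0 0 0 0"

```text
t: 22.15
tool_pos: [0.5137, -0.1501, 0.1341]
ee_rot: [-1.265, 1.12, -1.119]
wrist_force: [-4.4, 0.9, 6.1]
gripper_width: -0.003
```

Request:
arm_command --pt "1 0 0.05 0 0 0 0" --pt "1 0 0.05 0 0 0 0" --pt "1 0 0 0 0 0 0"

```text
t: 22.52
tool_pos: [0.5136, -0.1501, 0.1333]
ee_rot: [-1.265, 1.12, -1.119]
wrist_force: [-4.0, 1.3, 7.2]
gripper_width: -0.003
```

Request:
arm_command --pt "1 0 0.05 0 0 0 0" --pt "1 0 0.05 0 0 0 0" --pt "1 0 0 0 0 0 0"

```text
t: 22.9
tool_pos: [0.5136, -0.1501, 0.1324]
ee_rot: [-1.265, 1.12, -1.119]
wrist_force: [-3.5, 0.7, 8.1]
gripper_width: 0.003
```

Request:
arm_command --pt "1 0 0.05 0 0 0 0" --pt "1 0 0.05 0 0 0 0" --pt "1 0 0 0 0 0 0"

```text
t: 23.28
tool_pos: [0.5135, -0.1501, 0.1316]
ee_rot: [-1.265, 1.12, -1.119]
wrist_force: [-5.4, 1.1, 9.4]
gripper_width: -0.002
```

Request:
arm_command --pt "1 0 0.05 0 0 0 0" --pt "1 0 0 0 0 0 0"

```text
t: 23.52
tool_pos: [0.5135, -0.1501, 0.1311]
ee_rot: [-1.265, 1.12, -1.119]
wrist_force: [-5.7, 1.6, 10.4]
gripper_width: -0.003
```

Request:
arm_command --pt "1 0 0.05 0 0 0 0" --pt "1 0 0 0 0 0 0"

```text
t: 23.78
tool_pos: [0.5135, -0.1501, 0.1307]
ee_rot: [-1.265, 1.12, -1.119]
wrist_force: [-6.2, 1.8, 9.8]
gripper_width: -0.002
```

Request:
arm_command --pt "1 0 0.05 0 0 0 0" --pt "1 0 0 0 0 0 0"

```text
t: 24.02
tool_pos: [0.5135, -0.1501, 0.1303]
ee_rot: [-1.265, 1.12, -1.118]
wrist_force: [-6.2, 1.2, 9.7]
gripper_width: -0.001
```

Request:
arm_command --pt "1 0 0.05 0 0 0 0" --pt "1 0 0 0 0 0 0"

```text
t: 24.28
tool_pos: [0.5134, -0.1501, 0.1298]
ee_rot: [-1.265, 1.121, -1.118]
wrist_force: [-5.7, 2.1, 10.7]
gripper_width: 0.002
```

Request:
arm_command --pt "1 0 0.05 0 0 0 0" --pt "1 0 0 0 0 0 0"

```text
t: 24.52
tool_pos: [0.5134, -0.1501, 0.1294]
ee_rot: [-1.265, 1.121, -1.118]
wrist_force: [-6.5, 2.0, 11.7]
gripper_width: -0.001
```

Request:
arm_command --pt "1 0 0.05 0 0 0 0" --pt "1 0 0 0 0 0 0"

```text
t: 24.78
tool_pos: [0.5134, -0.1502, 0.1293]
ee_rot: [-1.266, 1.121, -1.118]
wrist_force: [-7.3, 3.2, 13.1]
gripper_width: -0.002
```

Request:
arm_command --pt "1 0 0.03 0 0 0 0" --pt "1 0 0 0 0 0 0"

```text
t: 25.02
tool_pos: [0.5134, -0.1502, 0.1291]
ee_rot: [-1.266, 1.121, -1.118]
wrist_force: [-7.6, 2.0, 13.7]
gripper_width: 0.001
```

```bash
python3 - <<'E'
from h import *
s=arm.state(); print(s['t'],s['tool_pos'],s['wrist_force'])
shot('side','side9'); s=arm.state(); print(s['tool_pos'],s['wrist_force'])
P=cloud('side','side9').reshape(-1,3);P=P[np.isfinite(P[:,0])]
D=P-H;a=D@U;b=D@np.array([-U[1],U[0],0])
m=(a>-.18)&(a<-.02)&(abs(b)<.125)&(abs(P[:,2]-.109)<.015)
print(m.sum(),np.polyfit(-a[m],P[m,2],1))
E
```

```text
25.025 [ 0.51344809 -0.15016087  0.12909338] [-7.57185447  2.04509733 13.66123481]
[ 0.51344978 -0.15016196  0.1291102 ] [-6.64991818  3.24743332 12.99536593]
2837 [0.01448188 0.10950803]
```

Request:
arm_command --pt "1 0 0.03 0 0 0 0" --pt "1 0 0 0 0 0 0"

```text
t: 25.32
tool_pos: [0.5134, -0.1501, 0.1289]
ee_rot: [-1.266, 1.121, -1.118]
wrist_force: [-7.0, 1.7, 13.1]
gripper_width: -0.0
```

Request:
arm_command --pt "1 0 0.03 0 0 0 0" --pt "1 0 0 0 0 0 0"

```text
t: 25.58
tool_pos: [0.5134, -0.1502, 0.1287]
ee_rot: [-1.266, 1.121, -1.118]
wrist_force: [-7.6, 1.8, 14.4]
gripper_width: -0.002
```

Request:
arm_command --pt "1 0 0.03 0 0 0 0" --pt "1 0 0 0 0 0 0"

```text
t: 25.82
tool_pos: [0.5134, -0.1502, 0.1286]
ee_rot: [-1.266, 1.121, -1.118]
wrist_force: [-7.7, 3.7, 16.5]
gripper_width: -0.0
```

Request:
arm_command --pt "1 0 0.03 0 0 0 0" --pt "1 0 0 0 0 0 0"

```text
t: 26.08
tool_pos: [0.5134, -0.1502, 0.1285]
ee_rot: [-1.266, 1.121, -1.118]
wrist_force: [-7.8, 2.9, 16.7]
gripper_width: 0.002
```

Resistance has stiffened (0.1 mm of motion per 0.3 mm commanded, at 16.7 N), which could be the lugs or the catch. I'll back off slowly and see if the cover stays down.

Request:
arm_command --pt "1 0 -0.1 0 0 0 0" --pt "1 0 -0.1 0 0 0 0" --pt "1 0 0 0 0 0 0"

```text
t: 26.45
tool_pos: [0.5134, -0.1502, 0.1291]
ee_rot: [-1.265, 1.12, -1.118]
wrist_force: [-5.0, 1.5, 11.2]
gripper_width: 0.001
```

Request:
arm_command --pt "1 0 -0.1 0 0 0 0" --pt "1 0 -0.1 0 0 0 0" --pt "1 0 0 0 0 0 0"

```text
t: 26.82
tool_pos: [0.5136, -0.1502, 0.1297]
ee_rot: [-1.264, 1.12, -1.12]
wrist_force: [-2.8, 0.8, 5.0]
gripper_width: -0.001
```

Request:
arm_command --pt "1 0 -0.2 0 0 0 0" --pt "1 0 -0.3 0 0 0 0" --pt "1 0 -0.5 0 0 0 0"

```text
t: 27.2
tool_pos: [0.5135, -0.1499, 0.1389]
ee_rot: [-1.264, 1.12, -1.119]
wrist_force: [0.6, 0.3, -0.6]
gripper_width: -0.003
```

```bash
python3 - <<'E'
from h import *
s=arm.state(); print(s['t'],s['tool_pos'],s['wrist_force'])
shot('side','side10')
for t in('side8','side9','side10'):
    P=cloud('side',t).reshape(-1,3);P=P[np.isfinite(P[:,0])]
    D=P-H;a=D@U;b=D@np.array([-U[1],U[0],0])
    m=(a>-.18)&(a<-.02)&(abs(b)<.125)&(abs(P[:,2]-.109)<.015)
    h=(abs(a+.24)<.015)&(abs(b)<.05)&(abs(P[:,2]-.115)<.015)
    print(t,m.sum(),np.polyfit(-a[m],P[m,2],1), 'handle z',h.sum(),np.median(P[h,2]))
E
```

```text
27.2 [ 0.51345018 -0.14986706  0.13894391] [ 0.5671847   0.26130092 -0.59435046]
side8 3528 [0.05104259 0.10972809] handle z 128 0.11850868492548206
side9 2837 [0.01448188 0.10950803] handle z 121 0.10932992480014381
side10 2861 [0.0178875  0.10956579] handle z 126 0.11059528049050471
```

Request:
arm_command --pt "1 0 -3 0 0 0 0" --pt "1 0 -5 0 0 0 0" --pt "1 0 -5 0 0 0 0" --pt "1 0 -3 0 0 0 0" --pt "1 0 0 0 0 0 0"

```text
t: 27.88
tool_pos: [0.5149, -0.1506, 0.3028]
ee_rot: [-1.262, 1.113, -1.125]
wrist_force: [-0.2, 0.8, 0.8]
gripper_width: 0.002
```

Request:
arm_command --pt "0.5 0 0 -4 0 0 0" --pt "0.5 0 0 -4 0 0 0" --pt "0.5 0 0 0 0 0 0" --pt "0.5 0 0 0 0 0 0" --pt "0.5 0 0 0 0 0 0"

```text
t: 28.5
tool_pos: [0.4348, -0.1596, 0.2987]
ee_rot: [-1.264, 1.12, -1.119]
wrist_force: [0.0, -0.0, 0.4]
gripper_width: 0.5
```

```bash
python3 - <<'E'
from h import *
s=arm.state(); print(s['t'],s['tool_pos'],s['wrist_force'])
shot('side','side11');shot('top','top11')
for c,t in(('top','top8'),('top','top11'),('side','side8'),('side','side11')):
    P=cloud(c,t).reshape(-1,3);P=P[np.isfinite(P[:,0])]
    D=P-H;a=D@U;b=D@np.array([-U[1],U[0],0])
    m=(a>-.18)&(a<-.02)&(abs(b)<.125)&(abs(P[:,2]-.109)<.015)
    h=(abs(a+.24)<.015)&(abs(b)<.05)&(abs(P[:,2]-.115)<.015)
    print(t,m.sum(),np.polyfit(-a[m],P[m,2],1), 'handle z',h.sum(),np.median(P[h,2]))
E
```

```text
28.5 [ 0.43475887 -0.1596032   0.29871251] [ 0.02843055 -0.04447793  0.44065362]
top8 2991 [0.05396463 0.10853367] handle z 0 nan
top11 3342 [0.02280492 0.10820095] handle z 30 0.10997737139476682
side8 3528 [0.05104259 0.10972809] handle z 128 0.11850868492548206
side11 3613 [0.02031942 0.10941387] handle z 125 0.11093194220835123
  return _methods._mean(a, axis=axis, dtype=dtype,
  ret = ret.dtype.type(ret / rcount)
```

View pics/side11.png

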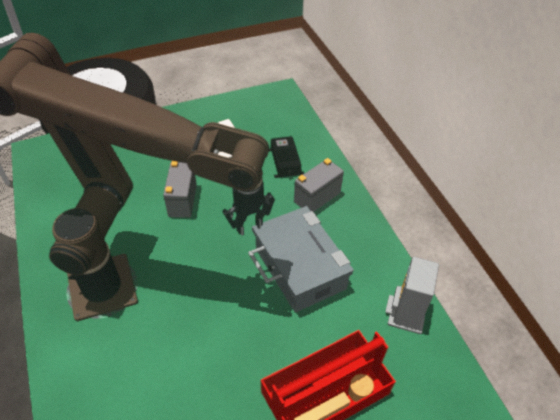

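View pics/top11.png

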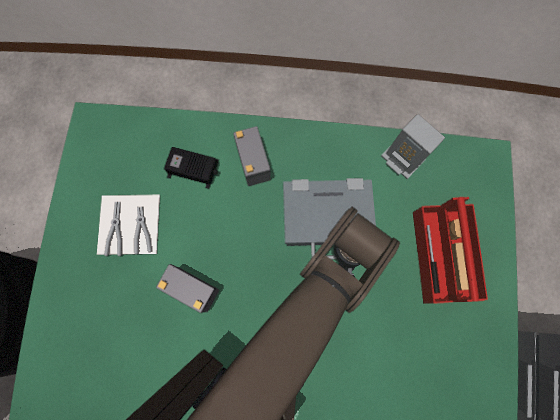

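The cover is down, with its handle at (262,265) in the side view, and the bystanders are where they were. One more reading after a wait will show whether it is drifting.

Request:
arm_command --pt "0.5 0 0 -1 0 0 0" --pt "0.5 0 0 0 0 0 0" --pt "0.5 0 0 0 0 0 0" --pt "0.5 0 0 0 0 0 0" --pt "0.5 0 0 0 0 0 0"

```text
t: 29.22
tool_pos: [0.4243, -0.1609, 0.2993]
ee_rot: [-1.264, 1.12, -1.12]
wrist_force: [-0.7, -0.6, 0.2]
gripper_width: 0.499
```

Request:
arm_command --pt "0.5 0 0 0 0 0 0" --pt "0.5 0 0 0 0 0 0" --pt "0.5 0 0 0 0 0 0" --pt "0.5 0 0 0 0 0 0" --pt "0.5 0 0 0 0 0 0"

```text
t: 29.85
tool_pos: [0.4243, -0.1609, 0.2992]
ee_rot: [-1.264, 1.12, -1.12]
wrist_force: [-0.3, -0.0, 0.9]
gripper_width: 0.499
```

```bash
python3 - <<'E'
from h import *
shot('side','side12');shot('top','top12')
for c,t in(('top','top12'),('side','side11'),('side','side12')):
    P=cloud(c,t).reshape(-1,3);P=P[np.isfinite(P[:,0])]
    D=P-H;a=D@U;b=D@np.array([-U[1],U[0],0])
    m=(a>-.18)&(a<-.02)&(abs(b)<.125)&(abs(P[:,2]-.109)<.015)
    h=(abs(a+.24)<.015)&(abs(b)<.05)&(abs(P[:,2]-.115)<.015)
    print(t,m.sum(),np.polyfit(-a[m],P[m,2],1), 'handle z',h.sum(),np.median(P[h,2]))
E
```

```text
top12 3585 [0.02100572 0.10834931] handle z 27 0.11023118219950256
side11 3613 [0.02031942 0.10941387] handle z 125 0.11093194220835123
side12 3647 [0.02121037 0.10923508] handle z 127 0.11107674464168338
```

The angle is stable at about 0.021 rad, so the catch is holding. I'm handing in.

```bash
python3 -c "
from bench import hand_in
print(hand_in())"
```

```text
the job is handed in; nothing more can be done
None
```

The battery is in its bay, the cover is shut on its catch, and I handed the job in at about 30 s; no verdict was reported.

- **Battery:** I took the smallest of the three look-alikes (113 x 59 x 80 mm) and set it upright in the bay, about 3 mm off centre. I measured that before the cover came down, so it could not be seen after closing.
- **Lowering:** I carried the cover down by its handle at about 0.3 rad/s until it rested on the seal at about 0.053 rad, then let go.
- **Pressing:** I pressed the front edge in 0.3–1 mm steps, stopping at about 17 N on the wrist when the resistance turned stiff. I did not feel a clear snap of the catch.
- **Last checks:** About 2.5 s after release, the cover read 0.021 rad in both cameras, with no real change over the last 1.4 s, so the catch holds. The arm was clear of everything. By eye in the final pictures, the maintainer, caddy and pliers had not moved.

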